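# Fit the pressure plate to the phone clamp and ratchet the clamp arm over it

## Robot

A 6-joint arm with a two-finger parallel gripper is mounted at the origin on the work surface. World frame = base frame: x ahead of the robot, y to its left, z up, the work surface at z = 0. Lengths are in m, angles in rad, forces in N, time in s.
With the tool pointing down it reaches from about 0.35 to 0.725 m from the base axis. Payload 4.3 kg.
Tool frame: the origin (TCP) lies midway between the tips of the shut fingers; the grasp point (between the pads) lies r.hold_point_z behind it (r.hold_point_z is the distance from the TCP to the grasp point, in m); z points along the fingers, y is the direction in which the jaws open and shut (so a half turn about z gives the same grasp; the last joint's range is limited). The gripper opens to 85 mm and grips with 20 to 120 N. Pads are 22 mm wide; open, the fingers measure 114 mm over their backs; the gripper's body (76 mm by 85 mm) begins 54 mm behind the grasp point. The pads swing forward as they close: fully open they stand 13 mm farther back than shut.
Start: joints at [1.211, 0.377, 0.081, 1.274, 0, 1.46], TCP at [0.142, 0.557, 0.231] pointing down, gripper open.
Joint ranges: [-2.72, 2.72], [-0.84, 1.66], [-1.02, 1.22], [-1.77, 2.12], [-1.37, 1.28], [-3.14, 3.14]. Speed limits (rad/s): [2.57, 2.57, 3.14, 3.14, 3.14, 3.14].

## Interface

Orientations are given as a 3x3 rotation matrix whose columns are the frame's x, y, z axes.
In Python, from rig import r gives the robot as it stands. The module is installed in compiled form; this text tells all that it offers.
- The arm moves only by the tool step_arm, never from a script. Its argument "motion" is a list of rows, each an object with "delta_pos": the shift along the tool's x, y, z in m, a list of three; "spin": the turn about the tool's z in rad. A call has 1 to 12 rows; each row shifts and turns the pose as measured when the row begins, along the tool's axes as they then stand; what a row does not reach is not made up. A row lasts 1/10 s, in which the tool goes at most 50 mm and 8.59 degrees, less where a joint would pass 70% of its speed; a pose out of reach is approached as far as the arm can. A call is refused whole if a number of a shift passes 0.05 or a number of a turn 0.15, either way. A call with a gripper value outside its range is refused whole. "grip" is the finger opening in m, from 0 to 0.0854, set as the call begins (left out, the last holds). The fingers move at their own pace and stop on an object; the grip force is fixed at half the most. Time passes only in rows, so rows that do not move let the fingers close. It gives the time, the measured TCP pose, the force and the opening at its end, in the units of the state.
- r.get_state(): the state, without advancing time (a new reading comes with each control period).
- r.camera(name): name is "scene" or "top" or "wrist"; returns a dict with "frame" (400x640x3 uint8, red, green, blue), "fx", "fy", "cx", "cy" (pixels), "R" (3x3) and "t" (3): a world point X has camera coordinates R X + t; the wrist camera has in their place "T_tool_cam" (4x4, takes a point from camera to tool coordinates, whose origin is the TCP and whose axes are the flange's). Camera axes: x right, y down, z forward; pixel columns grow to the right and rows downward; lengths in m; the calibration is good to about 2 mm. A picture is of the moment at which its call begins: read the wrist's pose just before it. There is no depth.
- r.finish_job(): hands the job in, once; it reports no verdict.
Trained networks look in the newest picture that a camera, given by its name, has taken for a name from the list of things; names that differ only in an ending like _2 or _b are one class to them, and where a whole thing is asked for, a point or a joint stands for the part that bears it (a point fixed in the world has none). Each returns a list of dicts, best first, with "score" (0 to 1); they miss things now and then, are a little off and sometimes report something else, mostly with a low value. They report only what shows in the picture. A call takes as long as a camera call. They do not tell look-alikes from the thing itself.
- r.recognise(target, camera): "rect" ([left, top, right, bottom] in pixels, round what is visible of it).
The state is a dict: "t": time; "q": joint angles; "joint_velocities": joint speeds; "tau": joint torques, N m; "tcp_pos": TCP position; "orientation": TCP orientation; "force": force on the tool from outside, world axes, zero at the start; "wrist_torque": the same for the moment, N m; "gripper_width": opening from 0.0 (shut) to 1.0 (fully open).
Only numpy, scipy, OpenCV 4.12 (cv2) and the standard library are available. Lean on these libraries where they do the work, as an engineer would, in place of code of your own. Each camera call takes 0.05 s, during which the arm holds its last target. There are 200 camera calls.

## Task

Lift the pressure plate by its rib, keeping it level, and lower it (do not drop it) onto the two pins of the phone fixture until it is fully seated, and let go. Then work the ratchet lever back and forth, one tooth per stroke, until the clamp arm lies straight over the near end of the plate, in line with the plate's length and not a tooth past it, and leave the lever fully back against its stop on the robot's side. Move the arm only with the lever, and leave the carton, bottle, tin and screwdriver where they are.

Things in the scene. Friction and masses are not known exactly. Their poses are not given: they have to be found in the camera images.
- fixture: Fixed clamping fixture: a dark steel base 116 x 296 x 12 mm with the phone nest at one end and the ratchet at the other. Origin on the bench on the ratchet's upright pivot axis, z up; y points from the pivot to the nest, x across, roughly away from the robot. The base spans y = -66 to 230 mm. Place and yaw vary.
- nest_seat (a point): Nest centre, at (0, 145, 34) mm in the fixture, with its axes, level with the seat faces: the tops of two aluminium blocks (90 x 24 mm, at y = +-68 mm from here); the phone lies 4 mm lower between them. Two steel pins 12 mm thick stand on the blocks at (x, y) = (-30, +64) and (+30, -64) mm from here, rising 20 mm above the seat; their upper 8 mm taper to 4 mm.
- plate: Loose aluminium pressure plate 90 (x) x 160 (y) x 12 mm, about 0.5 kg, flat on the bench at the robot's left or right (place, yaw vary). Origin at its underside's centre, z up. Two 14 mm through holes at (x, y) = (-30, +64) and (+30, -64) mm fit the nest's pins, also when turned half round. Two steel studs 22 mm wide, 7 mm high on top.
- plate_grip (a point): Centre of the black rib by which the plate is lifted, on the plate's centre, 32 mm above its underside; the plate's axes. The rib is 16 mm thick (x), 64 mm long (y) and 40 mm high, from 12 to 52 mm above the underside. With the plate seated this point lies 32 mm straight above nest_seat.
- ratchet (a joint): Angle (rad, + anticlockwise from above) of the toothed wheel and its clamp arm. 0 = arm along the fixture's +y, straight over the near end of the seated plate. Starts at -1.9 to -1.12 (arm towards the fixture's +x, clear of the plate). Turns only towards + and stays. 16 teeth, 0.393 rad each: full strokes leave it at 0.05 less whole teeth; the last ends near 0.05, one more overshoots to 0.44.
- swing_arm: The clamp arm and the toothed wheel (96 mm across, 15 to 27 mm above the bench) on the pivot; origin on the pivot axis on the bench, its y along the arm. The grey arm is 26 mm wide, reaches 105 mm from the axis, and its underside is 57 mm above the bench, just over pins and seated plate. Not to be touched by the robot.
- lever (a joint): Lever angle about the pivot, rad: 0 = back stop (handle towards the robot), 0.55 = forward stop (fixture's +x side). Starts at 0 to 0.5, stays where left. At v it points from the pivot to fixture (x, y) = (sin(v - 0.275), -cos(v - 0.275)). Going forward its pawl pushes one tooth, going back it slips over: take it below 0.1 before each stroke. 2 to 4 N at the handle.
- lever_handle (a point): Centre of the lever's upright round black handle, 22 mm thick and 66 mm high (36 to 102 mm above the bench), 150 mm from the pivot; this point is 72 mm above the bench. The lever bar below it is 20 mm wide, its top 36 mm above the bench.
- carton: Bystander: closed pale carton 100 x 130 x 45 mm on the bench on the side opposite to the plate; origin at its underside's centre. Leave it.
- bottle: Bystander: standing clear bottle, 56 mm thick and 160 mm tall, on the robot's side of the nest; origin at its underside's centre. Leave it.
- tin: Bystander: round steel tin, 60 mm thick and 75 mm tall, beyond the lever's end; origin at its underside's centre. Leave it.
- screwdriver: Bystander: screwdriver 170 mm long lying on the bench beyond the nest, along its own x; origin at the underside near its middle. Leave it.
Not all that is in view belongs to the job. What is shaped like the plate but purple is not meant.

How it is judged:
On the way, in this order (a step that is already met when the one before it is completed fails the run):
1. the plate is fully seated on both pins and let go (horizontal distance between plate_grip and nest_seat below 0.003 m and z of plate_grip in the frame of nest_seat below 0.0345 m and angle between the y axis of plate and the y axis of fixture, either way round below 0.04 rad and angle between plate's own z axis and vertical below 0.03 rad and contact force between the fingers and plate below 0.5 N and linear speed of plate below 0.02 m/s), for 0.2 s.
2. the lever has brought the clamp arm over the end of the seated plate (horizontal distance between plate_grip and nest_seat below 0.003 m and z of plate_grip in the frame of nest_seat below 0.0345 m and angle between the y axis of plate and the y axis of fixture, either way round below 0.04 rad and angle between plate's own z axis and vertical below 0.03 rad and value of joint ratchet between -0.2 and 0.25 rad), for 0.2 s.
At the end, for the whole second after the job is handed in: The plate is flat on the nest's seats with both pins in its holes (within 3 mm sideways, 2.5 mm in height, 0.04 rad), the clamp arm lies over its end (ratchet between -0.2 and 0.25 rad), the lever is back at its stop (below 0.12 rad), all at rest (all of step 2 and value of joint lever below 0.12 rad and linear speed of plate below 0.02 m/s and velocity of joint ratchet below 0.05 rad/s); the robot touches nothing.
It fails at once if the carton, bottle, tin or screwdriver is pushed away (30 mm) (distance of any of carton, bottle, tin, screwdriver from where it was at the start of the episode above 0.03 m).
It fails at once if the bottle or tin is tipped over (angle between any of bottle, tin's own z axis and vertical above 0.4 rad).
It fails at once if the robot turns the clamp arm or its ratchet wheel directly instead of through the lever (contact force between any of the fingers, the arm and swing_arm above 2 N).
It fails at once if the pressure plate is tilted more than 0.35 rad (angle between plate's own z axis and vertical above 0.35 rad).
It fails at once if the pressure plate is dropped (falls faster than 0.5 m/s out of the grip) (linear speed of plate above 0.5 m/s and contact force between the fingers and plate below 0.1 N).
It also fails if it takes over 70 s, if anything falls off the work surface, if the arm or the gripper's body presses on something with over 40 N, if the wrist force passes 120 N, or if a joint passes its speed limit or range.

## Working session

There is one attempt and no reset: what is moved stays moved. The work goes in short steps, Python scripts to look and compute and a tool call to move; the robot and the scene stay as the last step left them, time stands still between calls to the robot, and variables do not carry over. Pictures are saved under pics/ and viewed, about 8 in all and at most 12, crops included, and the job is handed in when it is done.

Besides the shell and the picture viewer there is one more tool, called after ">>>" as name(argument=value, ...) on one line, values as JSON. step_arm: Moves the arm, as the interface text tells. Its arguments: {"type":"object","properties":{"motion":{"type":"array","items":{"type":"object","properties":{"delta_pos":{"type":"array","items":{"type":"number"}},"spin":{"type":"number"}}}},"grip":{"type":"number"}},"required":["motion"]}

```bash
mkdir -p pics; python3 - <<'E'
from rig import r
import cv2,numpy as np
s=r.get_state(); print(s['tcp_pos'],s['orientation'],r.hold_point_z,s['t'])
for c in ['top','scene']:
    k=r.camera(c); cv2.imwrite(f'pics/{c}0.png',k['frame'][:,:,::-1])
    print(c,k['fx'],k['fy'],k['cx'],k['cy'],np.round(k['R'],4).tolist(),k['t'])
    for n in ['fixture','plate','plate_grip','swing_arm','lever','lever_handle','carton','bottle','tin','screwdriver']:
        print(n,[(np.round(d['rect']).tolist(),round(d['score'],2)) for d in r.recognise(n,c)][:3])
E
```

```text
[0.14192937 0.55654956 0.2303673 ] [[-9.68946700e-01  2.47268648e-01 -7.13564276e-04]
 [ 2.47269574e-01  9.68944901e-01 -1.88083934e-03]
 [ 2.26331867e-04 -1.99887580e-03 -9.99997977e-01]] 0.0187 0.0
top 402.8921157496657 402.8921157496657 315.9510677647762 200.70076776463773 [[-0.0263, -0.9995, -0.0189], [-0.994, 0.0281, -0.1052], [0.1057, 0.016, -0.9943]] [0.16786471 0.53936673 1.23714112]
fixture [([289.0, 167.0, 422.0, 232.0], 0.79)]
plate [([237.0, 228.0, 290.0, 273.0], 0.87), ([150.0, 199.0, 184.0, 252.0], 0.65)]
plate_grip [([234.0, 232.0, 290.0, 271.0], 0.87), ([152.0, 198.0, 182.0, 255.0], 0.82)]
swing_arm [([353.0, 168.0, 379.0, 213.0], 0.91), ([448.0, 232.0, 500.0, 276.0], 0.43)]
lever []
lever_handle [([360.0, 194.0, 420.0, 207.0], 0.6)]
carton [([450.0, 231.0, 501.0, 274.0], 0.78), ([357.0, 196.0, 422.0, 210.0], 0.58)]
bottle [([303.0, 239.0, 318.0, 260.0], 0.62)]
tin [([441.0, 174.0, 465.0, 191.0], 0.73)]
screwdriver [([294.0, 146.0, 348.0, 156.0], 0.48)]
scene 418.12938274259574 418.12938274259574 318.34861710488474 203.4441841099631 [[0.7484, 0.6631, 0.0097], [0.3464, -0.3784, -0.8584], [-0.5656, 0.6458, -0.5129]] [-0.49971681 -0.04479046  1.61297247]
fixture [([244.0, 209.0, 348.0, 270.0], 0.74)]
plate [([362.0, 162.0, 404.0, 182.0], 0.85), ([303.0, 180.0, 339.0, 206.0], 0.72)]
plate_grip [([302.0, 180.0, 335.0, 209.0], 0.8), ([363.0, 162.0, 408.0, 188.0], 0.6), ([274.0, 227.0, 315.0, 253.0], 0.34)]
swing_arm [([275.0, 228.0, 311.0, 255.0], 0.94), ([306.0, 180.0, 337.0, 206.0], 0.61)]
lever [([244.0, 238.0, 298.0, 269.0], 0.73)]
lever_handle [([245.0, 241.0, 296.0, 270.0], 0.85)]
carton [([130.0, 248.0, 195.0, 297.0], 0.78)]
bottle [([283.0, 170.0, 298.0, 213.0], 0.79)]
tin [([212.0, 274.0, 241.0, 312.0], 0.77)]
screwdriver [([340.0, 241.0, 368.0, 266.0], 0.58)]
```

```bash
python3 - <<'E'
import cv2
a=cv2.imread('pics/top0.png')[130:290,140:520]
b=cv2.resize(a,None,fx=2.1,fy=2.1,interpolation=cv2.INTER_CUBIC);cv2.imwrite('pics/top0c.png',b)
E
```

```text
(no output)
```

View pics/top0c.png

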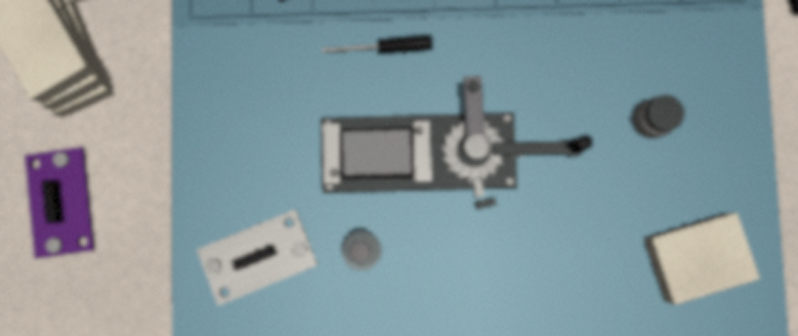

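The top view shows the aluminium plate at crop (257,257), the purple decoy at (60,203), the fixture at (321–517,113–191) with its arm pointing to +x, the lever handle at (580,143), and the bottle at (360,247) close to the plate.

```bash
cat > h.py <<'E'
from rig import r
import cv2,numpy as np
def ray(k,uv,z,tcp=None,O=None):
    """pixel -> world point at height z"""
    d=np.array([(uv[0]-k['cx'])/k['fx'],(uv[1]-k['cy'])/k['fy'],1.])
    if 'R' in k: Rw=np.array(k['R']).T; c=-Rw@np.array(k['t'])
    else:
        T=np.array(k['T_tool_cam']); Rw=O@T[:3,:3]; c=tcp+O@T[:3,3]
    d=Rw@d; return c+d*(z-c[2])/d[2]
def proj(k,X,tcp=None,O=None):
    if 'R' in k: p=np.array(k['R'])@X+np.array(k['t'])
    else:
        T=np.array(k['T_tool_cam']); p=T[:3,:3].T@(O.T@(np.array(X)-tcp)-T[:3,3])
    return np.array([p[0]/p[2]*k['fx']+k['cx'],p[1]/p[2]*k['fy']+k['cy']])
E
python3 - <<'E'
from h import *
k=r.camera('top')
g=lambda a,z:ray(k,(a[0]/2.1+140,a[1]/2.1+130),z)[:2].round(4)
f=[g(p,.012) for p in [(321,118),(514,113),(517,186),(323,191)]]
print('fix',f,'dims',[np.linalg.norm(f[i]-f[i-1]).round(3) for i in range(4)],np.mean(f,0))
y=(f[0]+f[3]-f[1]-f[2]);y/=np.linalg.norm(y);x=np.array([y[1],-y[0]])
c=np.mean(f,0);piv=c-y*.082;print('y',y,'yaw',np.arctan2(-y[0],y[1]),'piv',piv,'nest',piv+.145*y)
p=[g(q,.012) for q in [(198,249),(293,209),(316,263),(221,304)]]
print('plate',p,[np.linalg.norm(p[i]-p[i-1]).round(3) for i in range(4)],np.mean(p,0))
d=p[1]+p[2]-p[0]-p[3];print('plate yaw',np.arctan2(-d[0],d[1]), 'rib top',g((255,257),.052))
h=g((580,143),.102);e=h-piv;print('handle',h,np.linalg.norm(e),'v',np.arctan2(e@x,-e@y)+.275)
a=g((471,80),.065);e=a-piv;print('arm',a,np.linalg.norm(e),np.arctan2(-e@x,e@y))
print('bottle',g((360,247),.16),'tin',g((658,114),.075),'wc',k['t'] is not None)
print(np.array(r.camera('wrist')['T_tool_cam']).round(3).tolist(), r.camera('wrist')['fx'])
E
```

```text
fix [array([0.5945, 0.2262]), array([ 0.5937, -0.0678]), array([ 0.4825, -0.0674]), array([0.483 , 0.2254])] dims [np.float64(0.112), np.float64(0.294), np.float64(0.111), np.float64(0.293)] [0.538425 0.0791  ]
y [0.0022154  0.99999755] yaw -0.0022154019652298844 piv [ 0.53824334 -0.0028998 ] nest [0.53856457 0.14209985]
plate [array([0.4008, 0.4156]), array([0.457 , 0.2713]), array([0.3753, 0.2381]), array([0.3182, 0.3815])] [np.float64(0.089), np.float64(0.155), np.float64(0.088), np.float64(0.154)] [0.387825 0.326625]
plate yaw -2.76643124989999 rib top [0.3873 0.3235]
handle [ 0.5355 -0.1443] 0.1414268107760608 v 0.2578166101879489
arm [0.6367 0.0012] 0.09854198497165279 -1.5269643240738173
bottle [0.3988 0.167 ] tin [ 0.5771 -0.2646] wc True
[[-0.0, -0.965, -0.264, 0.067], [1.0, 0.0, -0.001, -0.0], [0.001, -0.264, 0.965, -0.143], [0.0, 0.0, 0.0, 1.0]] 326.2929123799366
```

```bash
cat >> h.py <<'E'
def wrist():
    s=r.get_state(); k=r.camera('wrist'); return k,np.array(s['tcp_pos']),np.array(s['orientation'])
def plan(goal,yaw,n=None,vmax=.04):
    """rows to bring TCP to goal with tool-y at world angle yaw (mod pi)"""
    s=r.get_state(); p=np.array(s['tcp_pos']); O=np.array(s['orientation'])
    a=np.arctan2(O[1,1],O[0,1]); d=(yaw-a+np.pi/2)%np.pi-np.pi/2; D=np.array(goal)-p
    n=n or max(1,int(np.ceil(max(np.linalg.norm(D)/vmax,abs(d)/.12))))
    print('from',p.round(4),'ang',a.round(4),'D',D.round(4),'turn',round(d,4),'q',np.round(s['q'],2),'n',n)
    for i in range(n):
        ai=a+d*i/n; x=np.array([np.sin(ai),-np.cos(ai)]); y=np.array([np.cos(ai),np.sin(ai)])
        print('{"delta_pos":[%.4f,%.4f,%.4f],"spin":%.4f}'%(D[:2]@x/n,D[:2]@y/n,-D[2]/n,-d/n))
E
python3 -c "
from h import *
plan([.388,.327,.2],.375)"
```

```text
from [0.1421 0.5572 0.2313] ang 1.321 D [ 0.2459 -0.2302 -0.0313] turn -0.946 q [ 1.21  0.38  0.08  1.27 -0.    1.46] n 9
{"delta_pos":[0.0328,-0.0180,0.0035],"spin":0.1051}
{"delta_pos":[0.0345,-0.0145,0.0035],"spin":0.1051}
{"delta_pos":[0.0358,-0.0108,0.0035],"spin":0.1051}
{"delta_pos":[0.0368,-0.0070,0.0035],"spin":0.1051}
{"delta_pos":[0.0373,-0.0031,0.0035],"spin":0.1051}
{"delta_pos":[0.0374,0.0009,0.0035],"spin":0.1051}
{"delta_pos":[0.0371,0.0048,0.0035],"spin":0.1051}
{"delta_pos":[0.0364,0.0086,0.0035],"spin":0.1051}
{"delta_pos":[0.0353,0.0124,0.0035],"spin":0.1051}
```

```bash
sed -i 's/x=np.array(\[np.sin(ai),-np.cos(ai)\])/x=np.array([-np.sin(ai),np.cos(ai)])/' h.py
```

>>> step_arm(motion=[{"delta_pos": [-0.033, -0.018, 0.0035], "spin": 0.105}, {"delta_pos": [-0.0345, -0.0145, 0.0035], "spin": 0.105}, {"delta_pos": [-0.036, -0.011, 0.0035], "spin": 0.105}, {"delta_pos": [-0.037, -0.007, 0.0035], "spin": 0.105}, {"delta_pos": [-0.037, -0.003, 0.0035], "spin": 0.105}, {"delta_pos": [-0.037, 0.001, 0.0035], "spin": 0.105}, {"delta_pos": [-0.037, 0.005, 0.0035], "spin": 0.105}, {"delta_pos": [-0.036, 0.0085, 0.0035], "spin": 0.105}, {"delta_pos": [-0.035, 0.0125, 0.0035], "spin": 0.105}, {"delta_pos": [0, 0, 0], "spin": 0}, {"delta_pos": [0, 0, 0], "spin": 0}])

```text
t: 2.35
tcp_pos: [0.3939, 0.3181, 0.1989]
orientation: [[-0.333, 0.943, 0.003], [0.943, 0.333, 0.005], [0.003, 0.005, -1.0]]
force: [-0.7, 0.1, -0.0]
gripper_width: 0.997
```

```bash
python3 - <<'E'
from h import *
import pickle
k,p,O=wrist();pickle.dump((k,p,O),open('w1.pkl','wb'))
plan([.388,.327,.2],.375)
cv2.imwrite('pics/w1.png',k['frame'][:,:,::-1])
for n in ['plate','plate_grip','bottle']: print(n,[(np.round(d['rect']).tolist(),round(d['score'],2)) for d in r.recognise(n,'wrist')][:3])
E
```

```text
from [0.3938 0.3183 0.1989] ang 0.3406 D [-0.0058  0.0087  0.0011] turn 0.0344 q [ 0.55  0.25 -0.19  1.13  0.    1.78] n 1
{"delta_pos":[0.0102,-0.0026,-0.0011],"spin":-0.0344}
plate [([261.0, 82.0, 355.0, 239.0], 0.86)]
plate_grip [([259.0, 80.0, 358.0, 238.0], 0.98)]
bottle [([226.0, 273.0, 294.0, 354.0], 0.57)]
```

View pics/w1.png

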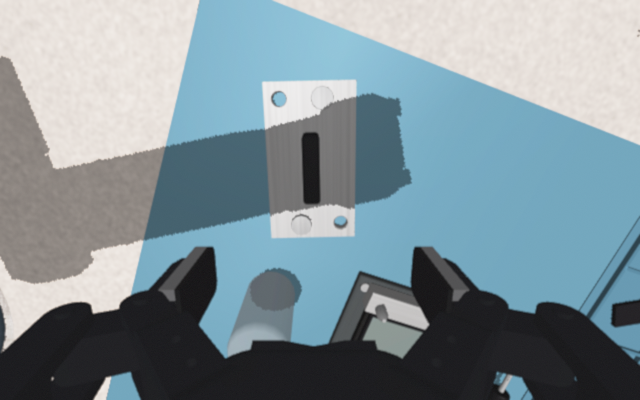

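The wrist view shows the plate from (263,81) to (356,238), with holes at (279,99) and (340,222) and the rib top at x 303–320, y 132–204. The bottle is at (275,290), clear of the plate.

```bash
python3 - <<'E'
from h import *
import pickle
k,p,O=pickle.load(open('w1.pkl','rb'))
f=k['frame']; hsv=cv2.cvtColor(f,cv2.COLOR_RGB2HSV)
# plate: low saturation vs blue mat
m=((hsv[...,1]<60)&(hsv[...,2]>70)).astype(np.uint8); m[:, :240]=0; m[:,380:]=0; m[:70]=0; m[242:]=0
m=cv2.morphologyEx(m,cv2.MORPH_CLOSE,np.ones((25,25)));m=cv2.morphologyEx(m,cv2.MORPH_OPEN,np.ones((9,9)))
cs,_=cv2.findContours(m,cv2.RETR_EXTERNAL,cv2.CHAIN_APPROX_NONE);c=max(cs,key=cv2.contourArea)
W=np.array([ray(k,q[0],.012,p,O)[:2] for q in c],np.float32)
print('plate rect (w)',cv2.minAreaRect(W))
H=[ray(k,q,.012,p,O)[:2] for q in [(279,99),(340,222)]]
d=H[0]-H[1];print('holes',np.round(H,4),np.linalg.norm(d),'mid',np.mean(H,0))
# world dir of hole diagonal in plate frame: (-60,128)
print('yaw by holes',np.arctan2(d[1],d[0])-np.arctan2(128,-60))
b=(f.max(2)<45).astype(np.uint8);b[:,:290]=0;b[:,335:]=0;b[:125]=0;b[212:]=0
ys,xs=np.nonzero(b);print(xs.min(),xs.max(),ys.min(),ys.max())
W2=np.array([ray(k,q,.052,p,O)[:2] for q in zip(xs,ys)],np.float32);print('rib(top z)',cv2.minAreaRect(W2))
E
```

```text
plate rect (w) ((0.38800883293151855, 0.3283988833427429), (0.09107892215251923, 0.16149479150772095), 20.728757858276367)
holes [[0.3382 0.3776]
 [0.4386 0.279 ]] 0.1406954598508835 mid [0.38838972 0.32830096]
yaw by holes 0.3567505828599504
302 318 133 202
rib(top z) ((0.3870559632778168, 0.3301401734352112), (0.014107676222920418, 0.06292521953582764), 19.67845916748047)
```

```bash
python3 -c "
from h import *
plan([.388,.3285,.08],.36,4)"
```

```text
from [0.3929 0.3193 0.1991] ang 0.343 D [-0.0049  0.0092 -0.1191] turn 0.017 q [ 0.56  0.25 -0.19  1.13  0.    1.78] n 4
{"delta_pos":[0.0026,-0.0004,0.0298],"spin":-0.0043}
{"delta_pos":[0.0026,-0.0004,0.0298],"spin":-0.0043}
{"delta_pos":[0.0026,-0.0004,0.0298],"spin":-0.0043}
{"delta_pos":[0.0026,-0.0004,0.0298],"spin":-0.0043}
```

>>> step_arm(motion=[{"delta_pos": [0.0026, -0.0004, 0.03], "spin": -0.0043}, {"delta_pos": [0.0026, -0.0004, 0.03], "spin": -0.0043}, {"delta_pos": [0.0026, -0.0004, 0.03], "spin": -0.0043}, {"delta_pos": [0.0026, -0.0004, 0.03], "spin": -0.0043}, {"delta_pos": [0, 0, 0]}, {"delta_pos": [0, 0, 0]}], grip=0.05)

```text
validation failed for argument at $.mo...
```

```bash
python3 -c "
from h import *
plan([.388,.3285,.018],.36,4)"
```

```text
from [0.3929 0.3193 0.1991] ang 0.343 D [-0.0049  0.0092 -0.1811] turn 0.017 q [ 0.56  0.25 -0.19  1.13  0.    1.78] n 4
{"delta_pos":[0.0026,-0.0004,0.0453],"spin":-0.0043}
{"delta_pos":[0.0026,-0.0004,0.0453],"spin":-0.0043}
{"delta_pos":[0.0026,-0.0004,0.0453],"spin":-0.0043}
{"delta_pos":[0.0026,-0.0004,0.0453],"spin":-0.0043}
```

Spin is required on every row.

>>> step_arm(motion=[{"delta_pos": [0.0026, -0.0004, 0.03], "spin": -0.0043}, {"delta_pos": [0.0026, -0.0004, 0.03], "spin": -0.0043}, {"delta_pos": [0.0026, -0.0004, 0.03], "spin": -0.0043}, {"delta_pos": [0.0026, -0.0004, 0.03], "spin": -0.0043}, {"delta_pos": [0, 0, 0], "spin": 0}, {"delta_pos": [0, 0, 0], "spin": 0}], grip=0.05)

```text
t: 3.15
tcp_pos: [0.386, 0.3363, 0.0789]
orientation: [[-0.366, 0.931, 0.009], [0.931, 0.366, 0.009], [0.005, 0.012, -1.0]]
force: [0.4, 0.0, -0.8]
gripper_width: 0.585
```

```bash
python3 -c "
from h import *
plan([.388,.3285,.018],.36,4)"
```

```text
from [0.386  0.3363 0.0789] ang 0.3744 D [ 0.002  -0.0078 -0.0609] turn -0.0144 q [ 0.59  0.34 -0.38  0.83  0.    1.79] n 4
{"delta_pos":[-0.0020,-0.0003,0.0152],"spin":0.0036}
{"delta_pos":[-0.0020,-0.0002,0.0152],"spin":0.0036}
{"delta_pos":[-0.0020,-0.0002,0.0152],"spin":0.0036}
{"delta_pos":[-0.0020,-0.0002,0.0152],"spin":0.0036}
```

>>> step_arm(motion=[{"delta_pos": [-0.003, 0, 0.005], "spin": 0.005}, {"delta_pos": [-0.003, 0, 0.005], "spin": 0.005}, {"delta_pos": [-0.001, 0, 0.005], "spin": 0.003}, {"delta_pos": [0, 0, 0], "spin": 0}, {"delta_pos": [0, 0, 0], "spin": 0}, {"delta_pos": [0, 0, 0], "spin": 0}])

```text
t: 3.75
tcp_pos: [0.3923, 0.3318, 0.068]
orientation: [[-0.353, 0.935, 0.017], [0.936, 0.353, 0.014], [0.007, 0.02, -1.0]]
force: [-0.6, 1.0, 0.1]
gripper_width: 0.583
```

```bash
python3 -c "
from h import *
print(r.get_state()['orientation'])
plan([.388,.3285,.018],.36,4)"
```

```text
[[-0.35311075  0.93543587  0.0165088 ]
 [ 0.93555294  0.35290704  0.01404694]
 [ 0.00731394  0.02040498 -0.99976504]]
from [0.3923 0.3318 0.068 ] ang 0.3608 D [-0.0043 -0.0033 -0.05  ] turn -0.0008 q [ 0.58  0.35 -0.41  0.79  0.    1.79] n 4
{"delta_pos":[-0.0004,-0.0013,0.0125],"spin":0.0002}
{"delta_pos":[-0.0004,-0.0013,0.0125],"spin":0.0002}
{"delta_pos":[-0.0004,-0.0013,0.0125],"spin":0.0002}
{"delta_pos":[-0.0004,-0.0013,0.0125],"spin":0.0002}
```

>>> step_arm(motion=[{"delta_pos": [0, 0, 0], "spin": 0}, {"delta_pos": [0, 0, 0], "spin": 0}, {"delta_pos": [0, 0, 0], "spin": 0}])

```text
t: 4.05
tcp_pos: [0.3927, 0.3319, 0.0685]
orientation: [[-0.353, 0.935, 0.017], [0.936, 0.353, 0.015], [0.008, 0.021, -1.0]]
force: [0.4, 0.0, -0.4]
gripper_width: 0.582
```

>>> step_arm(motion=[{"delta_pos": [0, 0, -0.005], "spin": 0}, {"delta_pos": [0, 0, -0.005], "spin": 0}, {"delta_pos": [0, 0, -0.005], "spin": 0}])

```text
t: 4.35
tcp_pos: [0.3918, 0.3314, 0.084]
orientation: [[-0.353, 0.935, 0.016], [0.936, 0.353, 0.014], [0.007, 0.02, -1.0]]
force: [1.0, 0.2, 0.9]
gripper_width: 0.587
```

>>> step_arm(motion=[{"delta_pos": [0, 0, 0.03], "spin": 0}])

```text
t: 4.45
tcp_pos: [0.3963, 0.3345, 0.0583]
orientation: [[-0.353, 0.935, 0.024], [0.935, 0.353, 0.019], [0.009, 0.03, -1.0]]
force: [0.7, -0.4, 0.7]
gripper_width: 0.584
```

>>> step_arm(motion=[{"delta_pos": [0, 0, 0], "spin": 0}])

```text
t: 4.55
tcp_pos: [0.3939, 0.333, 0.056]
orientation: [[-0.353, 0.935, 0.02], [0.935, 0.353, 0.016], [0.008, 0.024, -1.0]]
force: [-1.2, -0.5, -0.6]
gripper_width: 0.588
```

>>> step_arm(motion=[{"delta_pos": [0, 0, -0.04], "spin": 0}, {"delta_pos": [0, 0, -0.04], "spin": 0}, {"delta_pos": [0, 0, 0], "spin": 0}])

```text
t: 4.85
tcp_pos: [0.3912, 0.3309, 0.1398]
orientation: [[-0.353, 0.935, 0.017], [0.935, 0.353, 0.014], [0.007, 0.021, -1.0]]
force: [0.1, -0.1, 0.8]
gripper_width: 0.589
```

>>> step_arm(motion=[{"delta_pos": [0, 0, 0.005], "spin": 0}, {"delta_pos": [0, 0, 0.005], "spin": 0}, {"delta_pos": [0, 0, 0.005], "spin": 0}, {"delta_pos": [0, 0, 0.005], "spin": 0}, {"delta_pos": [0, 0, 0.005], "spin": 0}, {"delta_pos": [0, 0, 0.005], "spin": 0}, {"delta_pos": [0, 0, 0.005], "spin": 0}, {"delta_pos": [0, 0, 0.005], "spin": 0}])

```text
t: 5.65
tcp_pos: [0.39, 0.3303, 0.095]
orientation: [[-0.353, 0.935, 0.013], [0.935, 0.353, 0.012], [0.007, 0.016, -1.0]]
force: [0.7, -0.6, -0.8]
gripper_width: 0.587
```

```bash
python3 -c "
from h import *
print(np.round(r.get_state()['orientation'],4).tolist())
plan([.388,.3285,.018],.36,1)"
```

```text
[[-0.3533, 0.9354, 0.0131], [0.9355, 0.3531, 0.0119], [0.0065, 0.0164, -0.9998]]
from [0.39   0.3303 0.095 ] ang 0.361 D [-0.002  -0.0018 -0.077 ] turn -0.001 q [ 0.58  0.32 -0.37  0.86  0.    1.79] n 1
{"delta_pos":[-0.0010,-0.0025,0.0770],"spin":0.0010}
```

>>> step_arm(motion=[{"delta_pos": [0, -0.0004, 0.006], "spin": 0}, {"delta_pos": [0, -0.0004, 0.006], "spin": 0}, {"delta_pos": [0, -0.0004, 0.006], "spin": 0}, {"delta_pos": [0, -0.0004, 0.006], "spin": 0}, {"delta_pos": [0, -0.0004, 0.006], "spin": 0}, {"delta_pos": [0, -0.0004, 0.006], "spin": 0}, {"delta_pos": [0, -0.0004, 0.006], "spin": 0}, {"delta_pos": [0, -0.0004, 0.006], "spin": 0}, {"delta_pos": [0, -0.0003, 0.005], "spin": 0}, {"delta_pos": [0, 0, 0.004], "spin": 0}, {"delta_pos": [0, 0, 0.003], "spin": 0}, {"delta_pos": [0, 0, 0], "spin": 0}])

```text
t: 6.85
tcp_pos: [0.3868, 0.3294, 0.0287]
orientation: [[-0.353, 0.935, 0.012], [0.935, 0.353, 0.011], [0.006, 0.015, -1.0]]
force: [-1.1, 0.3, -0.3]
gripper_width: 0.586
```

```bash
python3 -c "
from h import *
print(np.round(r.get_state()['orientation'],4).tolist())
plan([.388,.3285,.018],.36,1)"
```

```text
[[-0.3533, 0.9354, 0.012], [0.9355, 0.3532, 0.0112], [0.0063, 0.0152, -0.9999]]
from [0.3868 0.3294 0.0287] ang 0.3611 D [ 0.0012 -0.0009 -0.0107] turn -0.0011 q [ 0.58  0.39 -0.46  0.7   0.    1.79] n 1
{"delta_pos":[-0.0013,0.0008,0.0107],"spin":0.0011}
```

>>> step_arm(motion=[{"delta_pos": [-0.0006, 0.0003, 0.004], "spin": 0}, {"delta_pos": [-0.0006, 0.0003, 0.004], "spin": 0}, {"delta_pos": [0, 0, 0.003], "spin": 0}, {"delta_pos": [0, 0, 0], "spin": 0}])

```text
t: 7.25
tcp_pos: [0.3886, 0.3289, 0.0172]
orientation: [[-0.353, 0.935, 0.013], [0.936, 0.353, 0.012], [0.006, 0.016, -1.0]]
force: [1.1, 0.2, -1.1]
gripper_width: 0.582
```

>>> step_arm(motion=[{"delta_pos": [0, 0, 0], "spin": 0}, {"delta_pos": [0, 0, 0], "spin": 0}, {"delta_pos": [0, 0, 0], "spin": 0}, {"delta_pos": [0, 0, 0], "spin": 0}, {"delta_pos": [0, 0, 0], "spin": 0}, {"delta_pos": [0, 0, 0], "spin": 0}, {"delta_pos": [0, 0, 0], "spin": 0}, {"delta_pos": [0, 0, 0], "spin": 0}], grip=0.0)

```text
t: 8.05
tcp_pos: [0.3884, 0.3288, 0.0177]
orientation: [[-0.353, 0.935, 0.013], [0.935, 0.353, 0.012], [0.007, 0.016, -1.0]]
force: [0.3, 0.1, -0.7]
gripper_width: 0.179
```

>>> step_arm(motion=[{"delta_pos": [0, 0, -0.004], "spin": 0}, {"delta_pos": [0, 0, -0.008], "spin": 0}, {"delta_pos": [0, 0, -0.01], "spin": 0}, {"delta_pos": [0, 0, -0.01], "spin": 0}, {"delta_pos": [0, 0, -0.01], "spin": 0}, {"delta_pos": [0, 0, -0.01], "spin": 0}, {"delta_pos": [0, 0, -0.01], "spin": 0}, {"delta_pos": [0, 0, -0.01], "spin": 0}, {"delta_pos": [0, 0, -0.01], "spin": 0}, {"delta_pos": [0, 0, -0.01], "spin": 0}, {"delta_pos": [0, 0, -0.01], "spin": 0}, {"delta_pos": [0, 0, 0], "spin": 0}])

```text
t: 9.25
tcp_pos: [0.3856, 0.3266, 0.1283]
orientation: [[-0.353, 0.935, 0.01], [0.935, 0.353, 0.01], [0.006, 0.013, -1.0]]
force: [1.5, 0.0, -4.3]
gripper_width: 0.181
```

```bash
python3 - <<'E'
from h import *
import pickle
k,p,O=wrist();pickle.dump((k,p,O),open('w2.pkl','wb'))
cv2.imwrite('pics/w2.png',k['frame'][:,:,::-1])
print(O.round(4).tolist())
plan([.5386,.327,.12],0)
E
```

```text
[[-0.3533, 0.9354, 0.0103], [0.9355, 0.3532, 0.0102], [0.0059, 0.0133, -0.9999]]
from [0.3852 0.3264 0.1275] ang 0.3611 D [ 0.1534  0.0006 -0.0075] turn -0.3611 q [ 0.58  0.28 -0.33  0.94  0.    1.79] n 4
{"delta_pos":[-0.0134,0.0359,0.0019],"spin":0.0903}
{"delta_pos":[-0.0101,0.0370,0.0019],"spin":0.0903}
{"delta_pos":[-0.0067,0.0377,0.0019],"spin":0.0903}
{"delta_pos":[-0.0033,0.0382,0.0019],"spin":0.0903}
```

View pics/w2.png

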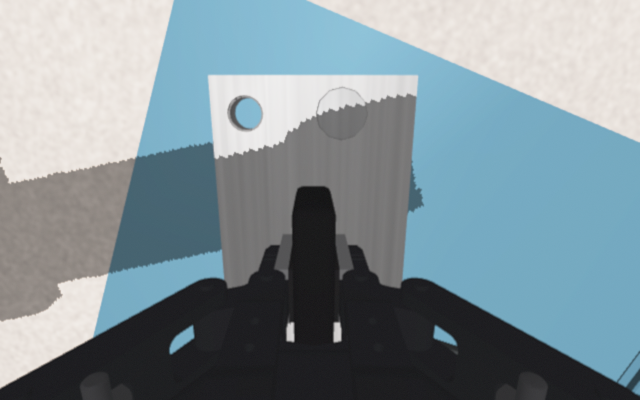

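The plate is held and level: far corners at (208,75) and (418,75), hole at (246,113).

```bash
python3 - <<'E'
from h import *
import pickle
k,p,O=pickle.load(open('w2.pkl','rb'))
z=p[2]-.0177+.012
for n,q in dict(c1=(208,75),c2=(418,75),hole=(246,113),lo1=(225,282),lo2=(402,280)).items():
    w=ray(k,q,z,p,O); print(n,w.round(4),'tool',(O.T@(w-p)).round(4))
E
```

```text
c1 [0.315  0.3853 0.1226] tool [ 0.0798 -0.0453  0.0056]
c2 [0.3995 0.4174 0.1226] tool [0.0799 0.0451 0.0068]
hole [0.335  0.376  0.1226] tool [ 0.064  -0.0299  0.0057]
lo1 [0.3503 0.293  0.1226] tool [-0.019 -0.045  0.005]
lo2 [0.4343 0.3253 0.1226] tool [-0.0185  0.0451  0.0062]
```

The TCP sits on the plate centre within 0.3 mm. Next I refine the nest pose.

```bash
python3 - <<'E'
from h import *
import pickle
k,p,O=pickle.load(open('w1.pkl','rb'))
print('pin w1 top/seat',ray(k,(381,308),.054,p,O).round(4),ray(k,(384,321),.036,p,O).round(4))
t=cv2.imread('pics/top0.png')[170:240,280:430]
w=k['frame'][262:360,330:440,::-1]
a=cv2.resize(t,(780,364),interpolation=cv2.INTER_CUBIC); b=cv2.resize(w,(260,232),interpolation=cv2.INTER_CUBIC)
o=np.zeros((600,780,3),np.uint8);o[:364]=a;o[366:598,:260]=b
cv2.imwrite('pics/m3.png',o)
E
```

```text
pin w1 top/seat [0.5016 0.2197 0.054 ] [0.519  0.1958 0.036 ]
```

View pics/m3.png

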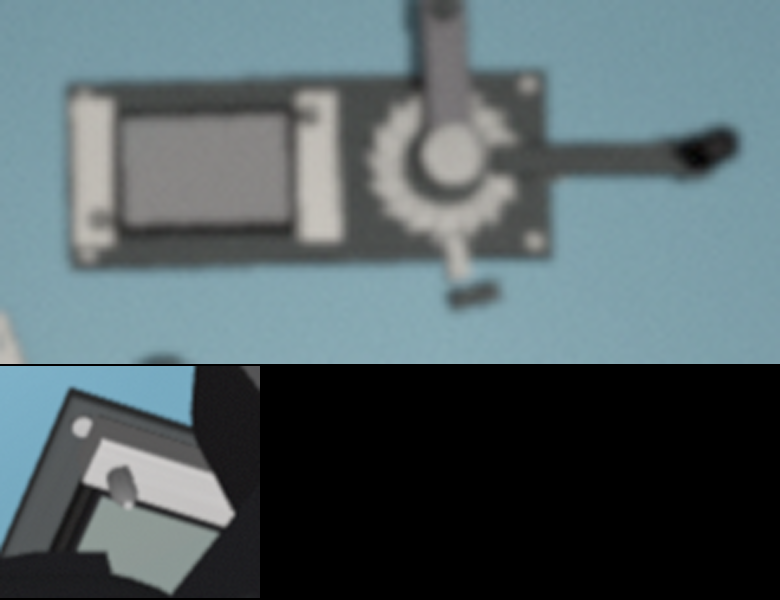

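```bash
python3 - <<'E'
from h import *
import pickle
k,p,O=pickle.load(open('w1.pkl','rb'))
print('w1 pin tip',ray(k,(383.7,319.9),.054,p,O).round(4),'base',ray(k,(380.5,307),.034,p,O).round(4))
print('w1 base corner', ray(k,(330+70/2.364,262+(389-366)/2.367),.012,p,O).round(4), 'screw',ray(k,(330+82/2.364,262+(427-366)/2.367),.013,p,O).round(4))
k=r.camera('top')
g=lambda a,z:ray(k,(280+a[0]/5.2,170+a[1]/5.2),z)[:2]
def rep(n,A,z):
    W=np.array([g(a,z) for a in A]);print(n,W.mean(0).round(4),[np.linalg.norm(W[i]-W[i-1]).round(4) for i in range(len(W))]);return W
b=rep('base',[(68,87),(543,70),(551,258),(72,268)],.012)
l=rep('L',[(70,95),(112,93),(116,245),(74,248)],.034).mean(0)
q=rep('R',[(296,93),(337,91),(341,240),(300,243)],.034).mean(0)
print('nest from blocks',(l+q)/2,'yaw',np.arctan2(-(l-q)[0],(l-q)[1]))
P=rep('pins',[(100,217),(308,114)],.048);d=P[0]-P[1];print('yaw pins',np.arctan2(d[1],d[0])-np.arctan2(128,-60))
y=b[0]+b[3]-b[1]-b[2];y/=np.linalg.norm(y);print('base yaw',np.arctan2(-y[0],y[1]),'nest by base',b.mean(0)+.063*y)
e=b[0]+b[1]-b[2]-b[3];print('yaw by short',np.arctan2(e[1],e[0]))
E
```

```text
w1 pin tip [0.5095 0.2078 0.054 ] base [0.5096 0.2095 0.034 ]
w1 base corner [0.4801 0.2312 0.012 ] screw [0.4926 0.2149 0.013 ]
base [0.537  0.0794] [np.float64(0.1116), np.float64(0.2923), np.float64(0.1156), np.float64(0.2918)]
L [0.5387 0.2098] [np.float64(0.0928), np.float64(0.0255), np.float64(0.0922), np.float64(0.0253)]
R [0.537 0.074] [np.float64(0.0908), np.float64(0.0248), np.float64(0.0902), np.float64(0.0246)]
nest from blocks [0.53781741 0.1419003 ] yaw -0.012666035836989826
pins [0.5381 0.1426] [np.float64(0.1384), np.float64(0.1384)]
yaw pins -0.004472500918205391
base yaw 0.00033626728709096527 nest by base [0.53696591 0.14238781]
yaw by short -0.0002930081728227404
```

```bash
python3 -c "
from h import *
plan([.5385,.327,.125],-.003,11)"
```

```text
from [0.3847 0.3261 0.1268] ang 0.3611 D [ 0.1538  0.0009 -0.0018] turn -0.3641 q [ 0.58  0.28 -0.33  0.94  0.    1.79] n 11
{"delta_pos":[-0.0049,0.0131,0.0002],"spin":0.0331}
{"delta_pos":[-0.0044,0.0133,0.0002],"spin":0.0331}
{"delta_pos":[-0.0040,0.0134,0.0002],"spin":0.0331}
{"delta_pos":[-0.0035,0.0135,0.0002],"spin":0.0331}
{"delta_pos":[-0.0031,0.0136,0.0002],"spin":0.0331}
{"delta_pos":[-0.0026,0.0137,0.0002],"spin":0.0331}
{"delta_pos":[-0.0022,0.0138,0.0002],"spin":0.0331}
{"delta_pos":[-0.0017,0.0139,0.0002],"spin":0.0331}
{"delta_pos":[-0.0013,0.0139,0.0002],"spin":0.0331}
{"delta_pos":[-0.0008,0.0140,0.0002],"spin":0.0331}
{"delta_pos":[-0.0003,0.0140,0.0002],"spin":0.0331}
```

>>> step_arm(motion=[{"delta_pos": [-0.005, 0.013, 0], "spin": 0.033}, {"delta_pos": [-0.0045, 0.0135, 0], "spin": 0.033}, {"delta_pos": [-0.004, 0.0135, 0], "spin": 0.033}, {"delta_pos": [-0.0035, 0.0135, 0], "spin": 0.033}, {"delta_pos": [-0.003, 0.0135, 0], "spin": 0.033}, {"delta_pos": [-0.0025, 0.0135, 0], "spin": 0.033}, {"delta_pos": [-0.002, 0.014, 0], "spin": 0.033}, {"delta_pos": [-0.0015, 0.014, 0], "spin": 0.033}, {"delta_pos": [-0.0015, 0.014, 0], "spin": 0.033}, {"delta_pos": [-0.001, 0.014, 0], "spin": 0.033}, {"delta_pos": [-0.0005, 0.014, 0], "spin": 0.033}, {"delta_pos": [0, 0, 0], "spin": 0}])

```text
t: 10.55
tcp_pos: [0.5554, 0.3199, 0.1169]
orientation: [[0.039, 0.999, 0.002], [0.999, -0.039, 0.002], [0.002, 0.002, -1.0]]
force: [0.2, -0.2, -4.5]
gripper_width: 0.177
```

```bash
python3 -c "
from h import *
print(np.round(r.get_state()['orientation'],4).tolist())
plan([.5385,.143,.115],-.003,11)"
```

```text
[[0.0394, 0.9992, 0.0019], [0.9992, -0.0394, 0.0022], [0.0023, 0.0019, -1.0]]
from [0.5554 0.3199 0.1169] ang -0.0394 D [-0.0169 -0.1769 -0.0019] turn 0.0364 q [0.42 0.56 0.07 1.08 0.   2.03] n 11
{"delta_pos":[-0.0161,-0.0009,0.0002],"spin":-0.0033}
{"delta_pos":[-0.0161,-0.0010,0.0002],"spin":-0.0033}
{"delta_pos":[-0.0161,-0.0010,0.0002],"spin":-0.0033}
{"delta_pos":[-0.0161,-0.0011,0.0002],"spin":-0.0033}
{"delta_pos":[-0.0161,-0.0011,0.0002],"spin":-0.0033}
{"delta_pos":[-0.0161,-0.0012,0.0002],"spin":-0.0033}
{"delta_pos":[-0.0161,-0.0012,0.0002],"spin":-0.0033}
{"delta_pos":[-0.0161,-0.0013,0.0002],"spin":-0.0033}
{"delta_pos":[-0.0161,-0.0013,0.0002],"spin":-0.0033}
{"delta_pos":[-0.0161,-0.0014,0.0002],"spin":-0.0033}
{"delta_pos":[-0.0161,-0.0014,0.0002],"spin":-0.0033}
```

>>> step_arm(motion=[{"delta_pos": [-0.015, -0.001, 0], "spin": -0.003}, {"delta_pos": [-0.015, -0.001, 0], "spin": -0.003}, {"delta_pos": [-0.015, -0.001, 0], "spin": -0.003}, {"delta_pos": [-0.015, -0.001, 0], "spin": -0.003}, {"delta_pos": [-0.015, -0.001, 0], "spin": -0.003}, {"delta_pos": [-0.015, -0.001, 0], "spin": -0.003}, {"delta_pos": [-0.015, -0.001, 0], "spin": -0.003}, {"delta_pos": [-0.015, -0.001, 0], "spin": -0.003}, {"delta_pos": [-0.015, -0.001, 0], "spin": -0.003}, {"delta_pos": [-0.01, -0.001, 0], "spin": -0.003}, {"delta_pos": [-0.005, -0.001, 0], "spin": -0.003}, {"delta_pos": [0, 0, 0], "spin": 0}])

```text
t: 11.75
tcp_pos: [0.5372, 0.1543, 0.1159]
orientation: [[0.008, 1.0, -0.001], [1.0, -0.008, 0.0], [0.0, -0.001, -1.0]]
force: [-0.3, 0.7, -5.1]
gripper_width: 0.176
```

```bash
python3 -c "
from h import *
print(np.round(r.get_state()['orientation'],4).tolist())
plan([.5385,.143,.085],-.003,6)"
```

```text
[[0.0077, 1.0, -0.0005], [1.0, -0.0077, 0.0003], [0.0003, -0.0006, -1.0]]
from [0.5372 0.1543 0.1159] ang -0.0077 D [ 0.0013 -0.0113 -0.0309] turn 0.0047 q [ 0.17  0.4  -0.18  0.98  0.    1.74] n 6
{"delta_pos":[-0.0019,0.0002,0.0051],"spin":-0.0008}
{"delta_pos":[-0.0019,0.0002,0.0051],"spin":-0.0008}
{"delta_pos":[-0.0019,0.0002,0.0051],"spin":-0.0008}
{"delta_pos":[-0.0019,0.0002,0.0051],"spin":-0.0008}
{"delta_pos":[-0.0019,0.0002,0.0051],"spin":-0.0008}
{"delta_pos":[-0.0019,0.0002,0.0051],"spin":-0.0008}
```

>>> step_arm(motion=[{"delta_pos": [-0.002, 0.0002, 0.005], "spin": -0.001}, {"delta_pos": [-0.002, 0.0002, 0.005], "spin": -0.001}, {"delta_pos": [-0.002, 0.0002, 0.005], "spin": -0.001}, {"delta_pos": [-0.002, 0.0002, 0.005], "spin": -0.001}, {"delta_pos": [-0.0015, 0.0002, 0.005], "spin": 0}, {"delta_pos": [-0.001, 0, 0.005], "spin": 0}, {"delta_pos": [0, 0, 0.003], "spin": 0}, {"delta_pos": [0, 0, 0], "spin": 0}, {"delta_pos": [0, 0, 0], "spin": 0}])

```text
t: 12.65
tcp_pos: [0.5379, 0.1451, 0.0789]
orientation: [[0.0, 1.0, -0.002], [1.0, -0.0, 0.001], [0.001, -0.002, -1.0]]
force: [-0.4, 0.3, -5.6]
gripper_width: 0.179
```

```bash
python3 - <<'E'
from h import *
import pickle
k,p,O=wrist();pickle.dump((k,p,O),open('w4.pkl','wb'))
print(O.round(4).tolist()); plan([.5385,.143,.076],-.003,1)
a=cv2.resize(k['frame'][60:240,180:440,::-1],None,fx=3,fy=3,interpolation=cv2.INTER_CUBIC)
cv2.imwrite('pics/w4.png',a)
E
```

```text
[[0.0002, 1.0, -0.0017], [1.0, -0.0002, 0.0014], [0.0014, -0.0017, -1.0]]
from [0.5379 0.1451 0.0789] ang -0.0002 D [ 0.0006 -0.0021 -0.0029] turn -0.0028 q [ 0.15  0.43 -0.24  0.9   0.    1.72] n 1
{"delta_pos":[-0.0021,0.0006,0.0029],"spin":0.0028}
```

View pics/w4.png

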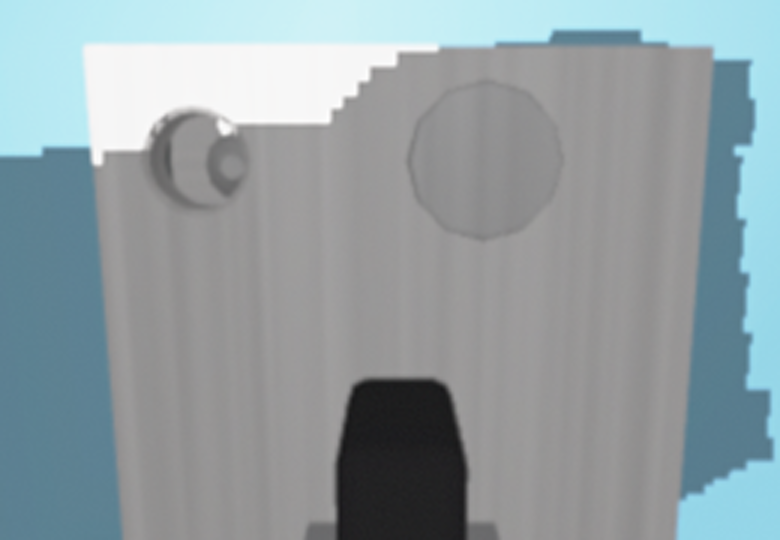

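Through the hole (200,158) I can see the pin tip at (232,165), so the pin is off to the right.

```bash
python3 - <<'E'
from h import *
import pickle
k,p,O=pickle.load(open('w4.pkl','rb'))
g=lambda u,v,z:(ray(k,(180+u/3,60+v/3),z,p,O)-p)[:2].round(4)
print('pin tip',g(232,165,.054),'hole top',g(200,158,p[2]-.0057),'c',g(84,44,p[2]-.0057),g(713,47,p[2]-.0057))
E
```

```text
pin tip [-0.0282  0.0627] hole top [-0.0296  0.0642] c [-0.0454  0.08  ] [0.0447 0.0795]
```

>>> step_arm(motion=[{"delta_pos": [-0.0008, 0.0007, 0.002], "spin": 0.001}, {"delta_pos": [-0.0007, 0.0006, 0.002], "spin": 0.001}, {"delta_pos": [0, 0, 0.002], "spin": 0}, {"delta_pos": [0, 0, 0.002], "spin": 0}, {"delta_pos": [0, 0, 0], "spin": 0}])

```text
t: 13.2
tcp_pos: [0.5401, 0.1437, 0.0711]
orientation: [[0.002, 1.0, 0.0], [1.0, -0.002, 0.002], [0.002, 0.0, -1.0]]
force: [0.0, 0.0, -5.6]
gripper_width: 0.178
```

```bash
python3 -c "
from h import *
print(np.round(r.get_state()['orientation'],4).tolist(),r.get_state()['force'])
plan([.5392,.1436,.0515],-.002,1)"
```

```text
[[0.0023, 1.0, 0.0002], [1.0, -0.0023, 0.0018], [0.0018, 0.0002, -1.0]] [ 0.02418462  0.03669855 -5.64115408]
from [0.5401 0.1437 0.0711] ang -0.0023 D [-0.0009 -0.0001 -0.0196] turn 0.0003 q [ 0.15  0.44 -0.25  0.88  0.    1.72] n 1
{"delta_pos":[-0.0001,-0.0009,0.0196],"spin":-0.0003}
```

>>> step_arm(motion=[{"delta_pos": [0, -0.0005, 0.002], "spin": 0}, {"delta_pos": [0, -0.0003, 0.002], "spin": 0}, {"delta_pos": [0, 0, 0.002], "spin": 0}, {"delta_pos": [0, 0, 0.002], "spin": 0}, {"delta_pos": [0, 0, 0.002], "spin": 0}])

```text
t: 13.7
tcp_pos: [0.5394, 0.1438, 0.0605]
orientation: [[0.002, 1.0, 0.001], [1.0, -0.002, 0.002], [0.002, 0.001, -1.0]]
force: [-0.4, 0.1, -3.9]
gripper_width: 0.179
```

```bash
python3 -c "
from h import *
print(np.round(r.get_state()['orientation'],4).tolist(),r.get_state()['force'])
plan([.5392,.1436,.0515],-.002,1)"
```

```text
[[0.0021, 1.0, 0.0006], [1.0, -0.0021, 0.0019], [0.0019, 0.0006, -1.0]] [-0.35113861  0.12318398 -3.93776307]
from [0.5394 0.1438 0.0605] ang -0.0021 D [-0.0002 -0.0002 -0.009 ] turn 0.0001 q [ 0.15  0.45 -0.27  0.85  0.    1.72] n 1
{"delta_pos":[-0.0002,-0.0002,0.0090],"spin":-0.0001}
```

Underside is at about 0.043, already inside the pins' taper, with no side force.

>>> step_arm(motion=[{"delta_pos": [0, 0, 0.002], "spin": 0}, {"delta_pos": [0, 0, 0.002], "spin": 0}])

```text
t: 13.9
tcp_pos: [0.5394, 0.1438, 0.0561]
orientation: [[0.002, 1.0, 0.001], [1.0, -0.002, 0.002], [0.002, 0.001, -1.0]]
force: [-0.4, -0.6, -4.6]
gripper_width: 0.182
```

>>> step_arm(motion=[{"delta_pos": [0, 0, 0.002], "spin": 0}, {"delta_pos": [0, 0, 0.002], "spin": 0}])

```text
t: 14.1
tcp_pos: [0.5394, 0.1438, 0.0517]
orientation: [[0.002, 1.0, 0.001], [1.0, -0.002, 0.002], [0.002, 0.001, -1.0]]
force: [-0.7, -1.7, -1.0]
gripper_width: 0.177
```

>>> step_arm(motion=[{"delta_pos": [0, 0, 0.0015], "spin": 0}, {"delta_pos": [0, 0, 0], "spin": 0}])

```text
t: 14.3
tcp_pos: [0.5396, 0.1438, 0.052]
orientation: [[0.002, 1.0, 0.002], [1.0, -0.002, 0.002], [0.002, 0.002, -1.0]]
force: [-0.0, 1.1, -5.0]
gripper_width: 0.175
```

>>> step_arm(motion=[{"delta_pos": [0, 0, 0.002], "spin": 0}, {"delta_pos": [0, 0, 0.002], "spin": 0}])

```text
t: 14.5
tcp_pos: [0.5399, 0.1437, 0.0513]
orientation: [[0.002, 1.0, 0.004], [1.0, -0.002, 0.002], [0.002, 0.004, -1.0]]
force: [-9.3, -2.8, 18.2]
gripper_width: 0.179
```

>>> step_arm(motion=[{"delta_pos": [0, 0, 0.002], "spin": 0}])

```text
t: 14.6
tcp_pos: [0.5399, 0.1437, 0.0513]
orientation: [[0.002, 1.0, 0.005], [1.0, -0.002, 0.002], [0.002, 0.005, -1.0]]
force: [-6.8, -2.5, 13.2]
gripper_width: 0.178
```

Seated: the upward reaction appears at the expected height of 0.0513. Releasing.

>>> step_arm(motion=[{"delta_pos": [0, 0, 0], "spin": 0}, {"delta_pos": [0, 0, 0], "spin": 0}, {"delta_pos": [0, 0, 0], "spin": 0}, {"delta_pos": [0, 0, 0], "spin": 0}, {"delta_pos": [0, 0, 0], "spin": 0}], grip=0.045)

```text
t: 15.1
tcp_pos: [0.5432, 0.1442, 0.0533]
orientation: [[0.002, 1.0, 0.011], [1.0, -0.002, 0.003], [0.003, 0.011, -1.0]]
force: [-1.4, 0.4, -0.7]
gripper_width: 0.527
```

>>> step_arm(motion=[{"delta_pos": [0, 0, -0.005], "spin": 0}, {"delta_pos": [0, 0, -0.01], "spin": 0}, {"delta_pos": [0, 0, -0.015], "spin": 0}, {"delta_pos": [0, 0, -0.02], "spin": 0}, {"delta_pos": [0, 0, -0.02], "spin": 0}, {"delta_pos": [0, 0, -0.02], "spin": 0}, {"delta_pos": [0, 0, -0.02], "spin": 0}, {"delta_pos": [0, 0, -0.02], "spin": 0}, {"delta_pos": [0, 0, 0], "spin": 0}])

```text
t: 16.0
tcp_pos: [0.5416, 0.1438, 0.1932]
orientation: [[0.002, 1.0, 0.013], [1.0, -0.002, 0.003], [0.003, 0.013, -1.0]]
force: [1.3, 0.1, 1.0]
gripper_width: 0.53
```

```bash
python3 - <<'E'
from h import *
import pickle
k,p,O=wrist();pickle.dump((k,p,O),open('w5.pkl','wb'))
print(O.round(4).tolist(),p,r.get_state()['q'])
cv2.imwrite('pics/w5.png',k['frame'][:,:,::-1])
print(r.recognise('lever_handle','wrist')[:2])
k=r.camera('top');cv2.imwrite('pics/t5.png',k['frame'][:,:,::-1])
E
```

```text
[[0.0019, 0.9999, 0.0126], [1.0, -0.0019, 0.0035], [0.0035, 0.0126, -0.9999]] [0.54156129 0.14375396 0.19318133] [ 1.45322237e-01  3.49474827e-01 -6.28672791e-02  1.14748435e+00
  1.61317946e-03  1.71805362e+00]
[{'rect': [286.2, 290.5, 335.4, 331.7], 'score': 0.96}]
```

View pics/w5.png

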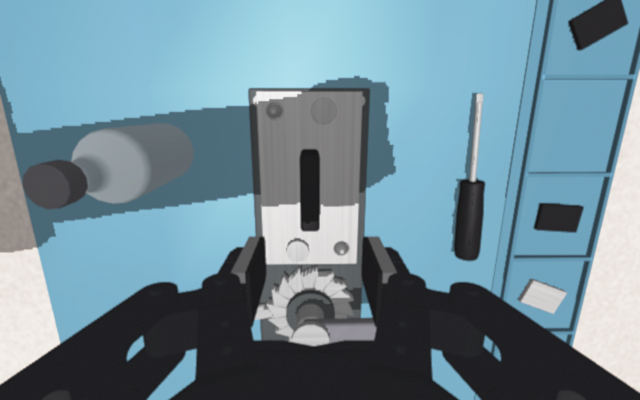

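The plate is seated with both pins showing in its holes at (275,111) and (341,247). Next is the lever.

```bash
python3 - <<'E'
from h import *
k=r.camera('top'); f=cv2.cvtColor(k['frame'],cv2.COLOR_RGB2HSV)
piv=np.array([.5393,-.0013])
for z,q in [(.102,(724,142)),(.045,(690,154))]:
    w=ray(k,(280+q[0]/5.2,170+q[1]/5.2),z)[:2]; e=w-piv; print(w.round(4),np.linalg.norm(e).round(4),'v',np.arctan2(e[0],-e[1])+.275)
plan([.54,-.12,.19],0,12)
E
```

```text
[ 0.5375 -0.1533] 0.1521 v 0.2634264481494206
[ 0.5371 -0.1466] 0.1453 v 0.25960312857577067
from [0.5388 0.1433 0.1884] ang -0.002 D [ 0.0012 -0.2633  0.0016] turn 0.002 q [ 0.15  0.35 -0.07  1.15  0.    1.72] n 12
{"delta_pos":[-0.0219,0.0001,-0.0001],"spin":-0.0002}
{"delta_pos":[-0.0219,0.0001,-0.0001],"spin":-0.0002}
{"delta_pos":[-0.0219,0.0001,-0.0001],"spin":-0.0002}
{"delta_pos":[-0.0219,0.0001,-0.0001],"spin":-0.0002}
{"delta_pos":[-0.0219,0.0001,-0.0001],"spin":-0.0002}
{"delta_pos":[-0.0219,0.0001,-0.0001],"spin":-0.0002}
{"delta_pos":[-0.0219,0.0001,-0.0001],"spin":-0.0002}
{"delta_pos":[-0.0219,0.0001,-0.0001],"spin":-0.0002}
{"delta_pos":[-0.0219,0.0001,-0.0001],"spin":-0.0002}
{"delta_pos":[-0.0219,0.0001,-0.0001],"spin":-0.0002}
{"delta_pos":[-0.0219,0.0001,-0.0001],"spin":-0.0002}
{"delta_pos":[-0.0219,0.0001,-0.0001],"spin":-0.0002}
```

>>> step_arm(motion=[{"delta_pos": [-0.023, 0, 0], "spin": 0}, {"delta_pos": [-0.024, 0, 0], "spin": 0}, {"delta_pos": [-0.024, 0, 0], "spin": 0}, {"delta_pos": [-0.024, 0, 0], "spin": 0}, {"delta_pos": [-0.024, 0, 0], "spin": 0}, {"delta_pos": [-0.024, 0, 0], "spin": 0}, {"delta_pos": [-0.024, 0, 0], "spin": 0}, {"delta_pos": [-0.024, 0, 0], "spin": 0}, {"delta_pos": [-0.024, 0, 0], "spin": 0}, {"delta_pos": [-0.024, 0, 0], "spin": 0}, {"delta_pos": [-0.015, 0, 0], "spin": 0}, {"delta_pos": [0, 0, 0], "spin": 0}], grip=0.065)

```text
t: 17.4
tcp_pos: [0.5269, -0.1178, 0.1694]
orientation: [[-0.001, 1.0, -0.027], [1.0, 0.001, 0.008], [0.008, -0.027, -1.0]]
force: [0.6, -0.2, -0.1]
gripper_width: 0.763
```

```bash
python3 -c "
from h import *
print(np.round(r.get_state()['orientation'],4).tolist())
plan([.5373,-.150,.055],0,1)"
```

```text
[[-0.0009, 0.9996, -0.027], [1.0, 0.0011, 0.0076], [0.0076, -0.027, -0.9996]]
from [ 0.5269 -0.1178  0.1694] ang 0.0011 D [ 0.0104 -0.0322 -0.1144] turn -0.0011 q [-0.34  0.36 -0.11  1.13 -0.    1.23] n 1
{"delta_pos":[-0.0323,0.0104,0.1144],"spin":0.0011}
```

>>> step_arm(motion=[{"delta_pos": [-0.008, 0.003, 0.003], "spin": 0}, {"delta_pos": [-0.01, 0.004, 0.005], "spin": 0}, {"delta_pos": [-0.008, 0.003, 0.005], "spin": 0}, {"delta_pos": [-0.004, 0.001, 0.007], "spin": 0}, {"delta_pos": [0, 0, 0.007], "spin": 0}, {"delta_pos": [0, 0, 0.007], "spin": 0}, {"delta_pos": [0, 0, 0], "spin": 0}])

```text
t: 18.1
tcp_pos: [0.537, -0.1462, 0.1298]
orientation: [[-0.004, 1.0, -0.03], [1.0, 0.005, 0.011], [0.011, -0.03, -0.999]]
force: [0.5, -0.5, 0.6]
gripper_width: 0.761
```

```bash
python3 - <<'E'
from h import *
k,p,O=wrist()
print(O.round(4).tolist()); plan([.5373,-.150,.055],0,1)
print('expected handle top px',proj(k,[.5373,-.151,.102],p,O),r.recognise('lever_handle','wrist')[:2])
cv2.imwrite('pics/w6.png',k['frame'][:,:,::-1])
E
```

```text
[[-0.0045, 0.9995, -0.0304], [0.9999, 0.0048, 0.0105], [0.0107, -0.0304, -0.9995]]
from [ 0.5372 -0.1463  0.1303] ang 0.0048 D [ 0.0001 -0.0037 -0.0753] turn -0.0048 q [-0.38  0.42 -0.13  1.06 -0.    1.19] n 1
{"delta_pos":[-0.0037,0.0000,0.0753],"spin":0.0048}
expected handle top px [315.52656933 238.86700533] [{'rect': [287.7, 0.0, 362.1, 257.2], 'score': 0.58}, {'rect': [257.6, 0.4, 391.7, 59.5], 'score': 0.19}]
```

View pics/w6.png

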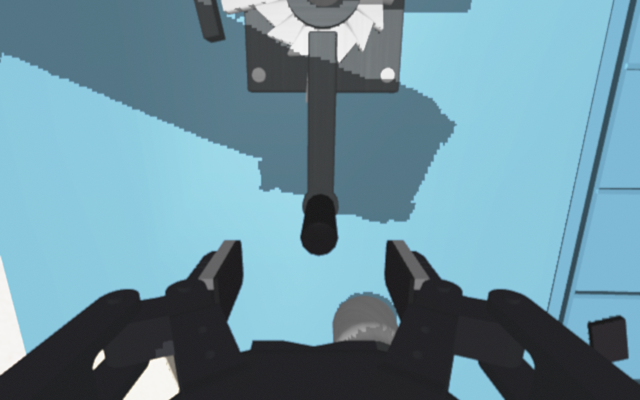

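The handle top is at (319,238), as predicted, and the fingers straddle it. Descending.

>>> step_arm(motion=[{"delta_pos": [-0.001, 0.0003, 0.007], "spin": 0}, {"delta_pos": [-0.001, 0.0003, 0.007], "spin": 0}, {"delta_pos": [-0.001, 0.0003, 0.007], "spin": 0}, {"delta_pos": [-0.001, 0.0003, 0.007], "spin": 0}, {"delta_pos": [-0.001, 0.0003, 0.007], "spin": 0}, {"delta_pos": [0, 0.0003, 0.007], "spin": 0}, {"delta_pos": [0, 0.0003, 0.007], "spin": 0}, {"delta_pos": [0, 0.0003, 0.007], "spin": 0}, {"delta_pos": [0, 0, 0.006], "spin": 0}, {"delta_pos": [0, 0, 0.005], "spin": 0}, {"delta_pos": [0, 0, 0], "spin": 0}])

```text
t: 19.3
tcp_pos: [0.5383, -0.1508, 0.0581]
orientation: [[-0.005, 1.0, -0.028], [1.0, 0.005, 0.01], [0.01, -0.028, -1.0]]
force: [-1.1, 0.2, -0.2]
gripper_width: 0.758
```

>>> step_arm(motion=[{"delta_pos": [0, 0, 0], "spin": 0}, {"delta_pos": [0, 0, 0], "spin": 0}, {"delta_pos": [0, 0, 0], "spin": 0}], grip=0.03)

```text
t: 19.6
tcp_pos: [0.5387, -0.1509, 0.0586]
orientation: [[-0.005, 1.0, -0.028], [1.0, 0.005, 0.009], [0.01, -0.027, -1.0]]
force: [-0.3, -0.4, -0.0]
gripper_width: 0.35
```

>>> step_arm(motion=[{"delta_pos": [0, -0.007, 0], "spin": 0}, {"delta_pos": [0, -0.008, 0], "spin": 0}, {"delta_pos": [0.001, -0.008, 0], "spin": 0}, {"delta_pos": [0.001, -0.008, 0], "spin": 0}, {"delta_pos": [0.001, -0.006, 0], "spin": 0}, {"delta_pos": [0, 0, 0], "spin": 0}])

```text
t: 20.2
tcp_pos: [0.4995, -0.1485, 0.0608]
orientation: [[-0.005, 1.0, -0.024], [1.0, 0.005, 0.008], [0.008, -0.024, -1.0]]
force: [-0.1, 0.0, -1.2]
gripper_width: 0.347
```

>>> step_arm(motion=[{"delta_pos": [0, -0.004, 0.002], "spin": 0}, {"delta_pos": [0, -0.003, 0.002], "spin": 0}, {"delta_pos": [0, 0, 0], "spin": 0}])

```text
t: 20.5
tcp_pos: [0.4949, -0.1488, 0.0583]
orientation: [[-0.005, 1.0, -0.018], [1.0, 0.005, 0.008], [0.008, -0.018, -1.0]]
force: [1.1, 0.3, -0.8]
gripper_width: 0.352
```

```bash
python3 -c "
from h import *
print(r.get_state()['force'].round(1))
k=r.camera('top');a=k['frame'][150:260,280:440,::-1]
cv2.imwrite('pics/t7.png',cv2.resize(a,None,fx=4.8,fy=4.8,interpolation=cv2.INTER_CUBIC))"
```

```text
[ 1.1  0.3 -0.8]
```

View pics/t7.png

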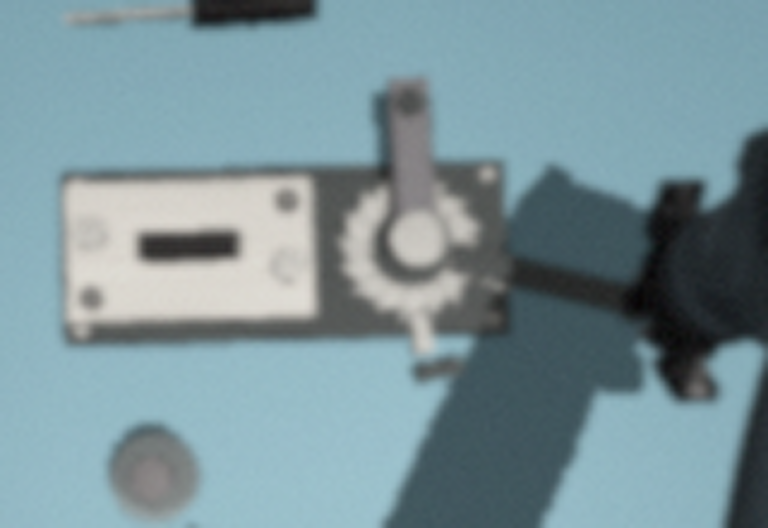

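The lever is back, with the bar running from (510,270) to (640,298), and the arm is unmoved. Forward stroke 1.

>>> step_arm(motion=[{"delta_pos": [0, 0.008, 0], "spin": 0}, {"delta_pos": [0, 0.009, 0], "spin": 0}, {"delta_pos": [0, 0.009, 0], "spin": 0}, {"delta_pos": [0, 0.009, 0], "spin": 0}, {"delta_pos": [0, 0.009, 0], "spin": 0}, {"delta_pos": [0, 0.009, 0], "spin": 0}, {"delta_pos": [0, 0.009, 0], "spin": 0}, {"delta_pos": [0, 0.008, 0], "spin": 0}, {"delta_pos": [0, 0.006, 0], "spin": 0}, {"delta_pos": [0, 0.004, 0], "spin": 0}])

```text
t: 21.55
tcp_pos: [0.5754, -0.1471, 0.053]
orientation: [[-0.005, 0.999, -0.032], [1.0, 0.005, 0.009], [0.01, -0.032, -0.999]]
force: [-3.2, 1.6, 2.0]
gripper_width: 0.353
```

>>> step_arm(motion=[{"delta_pos": [0, 0.004, 0], "spin": 0}, {"delta_pos": [0, 0.004, 0], "spin": 0}])

```text
t: 21.75
tcp_pos: [0.5838, -0.1462, 0.0525]
orientation: [[-0.005, 0.999, -0.033], [1.0, 0.006, 0.011], [0.011, -0.033, -0.999]]
force: [-8.3, 1.5, 3.3]
gripper_width: 0.352
```

>>> step_arm(motion=[{"delta_pos": [0, 0.004, -0.002], "spin": 0}, {"delta_pos": [0, 0.003, -0.001], "spin": 0}])

```text
t: 21.95
tcp_pos: [0.5832, -0.1462, 0.0522]
orientation: [[-0.004, 0.999, -0.05], [1.0, 0.005, 0.01], [0.01, -0.05, -0.999]]
force: [-8.3, -0.8, 4.7]
gripper_width: 0.35
```

>>> step_arm(motion=[{"delta_pos": [0, -0.009, 0], "spin": 0}, {"delta_pos": [0, -0.009, 0], "spin": 0}, {"delta_pos": [0, -0.01, 0], "spin": 0}, {"delta_pos": [0, -0.01, 0], "spin": 0}, {"delta_pos": [0, -0.01, 0], "spin": 0}, {"delta_pos": [0, -0.01, 0], "spin": 0}, {"delta_pos": [0, -0.01, 0], "spin": 0}, {"delta_pos": [0, -0.009, 0], "spin": 0}, {"delta_pos": [0, -0.006, 0], "spin": 0}, {"delta_pos": [0, -0.004, 0], "spin": 0}])

```text
t: 22.95
tcp_pos: [0.4955, -0.1477, 0.0585]
orientation: [[-0.004, 0.999, -0.034], [1.0, 0.005, 0.008], [0.008, -0.034, -0.999]]
force: [1.1, 0.7, -1.2]
gripper_width: 0.351
```

```bash
cat >> h.py <<'E'
def arm_angle():
    """arm angle from the purple-grey arm's pixels in the top view, z~.062"""
    k=r.camera('top'); f=k['frame'].astype(int); piv=np.array([.5393,-.0013])
    best=[]
    for a in np.arange(-2.1,.7,.02):
        v=[]
        for rr in np.arange(.05,.1,.004):
            for o in np.arange(-.009,.0091,.003):
                u=np.array([-np.sin(a),np.cos(a)]);n=np.array([np.cos(a),np.sin(a)])
                w=piv+u*rr+n*o; c=proj(k,[*w,.063]); v.append(f[int(round(c[1])),int(round(c[0]))])
        v=np.array(v); best.append((np.abs(v-np.array(REF)).sum(1).mean(),a))
    return sorted(best)[:3]
REF=(125,118,124)
E
python3 - <<'E'
from h import *
f=cv2.imread('pics/top0.png')[:,:,::-1]
k=r.camera('top')
c=proj(k,[.5393+.07,-.0013+.003,.063]).round().astype(int);print('ref colour',f[c[1],c[0]],c)
print(arm_angle()); print([d for d in r.recognise('swing_arm','top')][:1])
E
```

```text
ref colour [117 114 115] [364 177]
[(np.float64(43.417582417582416), np.float64(-1.1599999999999993)), (np.float64(43.48351648351648), np.float64(-1.1399999999999992)), (np.float64(45.30769230769231), np.float64(-1.1199999999999992))]
[{'rect': [345.1, 171.4, 379.0, 214.5], 'score': 0.59}]
```

One tooth gained: −1.52 to about −1.14. Stroke 2.

>>> step_arm(motion=[{"delta_pos": [0, 0.008, 0], "spin": 0}, {"delta_pos": [0, 0.009, 0], "spin": 0}, {"delta_pos": [0, 0.009, 0], "spin": 0}, {"delta_pos": [0, 0.009, 0], "spin": 0}, {"delta_pos": [0, 0.009, -0.001], "spin": 0}, {"delta_pos": [0, 0.009, -0.001], "spin": 0}, {"delta_pos": [0, 0.009, -0.001], "spin": 0}, {"delta_pos": [0, 0.008, -0.001], "spin": 0}, {"delta_pos": [0, 0.006, 0], "spin": 0}, {"delta_pos": [0, 0.004, 0], "spin": 0}, {"delta_pos": [0, 0.004, 0], "spin": 0}, {"delta_pos": [0, 0.004, 0], "spin": 0}])

```text
t: 24.3
tcp_pos: [0.5833, -0.1461, 0.056]
orientation: [[-0.004, 0.999, -0.054], [1.0, 0.005, 0.008], [0.009, -0.054, -0.999]]
force: [-19.7, -2.0, 12.6]
gripper_width: 0.351
```

>>> step_arm(motion=[{"delta_pos": [0, -0.009, 0], "spin": 0}, {"delta_pos": [0, -0.009, 0], "spin": 0}, {"delta_pos": [0, -0.01, 0], "spin": 0}, {"delta_pos": [0, -0.01, 0], "spin": 0}, {"delta_pos": [0, -0.01, 0], "spin": 0}, {"delta_pos": [0, -0.01, 0], "spin": 0}, {"delta_pos": [0, -0.01, 0], "spin": 0}, {"delta_pos": [0, -0.009, 0], "spin": 0}, {"delta_pos": [0, -0.006, 0], "spin": 0}, {"delta_pos": [0, -0.004, 0], "spin": 0}])

```text
t: 25.3
tcp_pos: [0.4955, -0.1475, 0.0629]
orientation: [[-0.005, 0.999, -0.041], [1.0, 0.005, 0.007], [0.007, -0.04, -0.999]]
force: [0.8, 0.7, -0.0]
gripper_width: 0.349
```

```bash
python3 -c "
from h import *
print(arm_angle())"
```

```text
[(np.float64(39.79120879120879), np.float64(-0.7399999999999989)), (np.float64(40.05494505494506), np.float64(-0.7799999999999989)), (np.float64(40.395604395604394), np.float64(-0.7599999999999989))]
```

>>> step_arm(motion=[{"delta_pos": [0, 0.008, 0], "spin": 0}, {"delta_pos": [0, 0.009, 0], "spin": 0}, {"delta_pos": [0, 0.009, 0], "spin": 0}, {"delta_pos": [0, 0.009, 0], "spin": 0}, {"delta_pos": [0, 0.009, 0], "spin": 0}, {"delta_pos": [0, 0.009, 0], "spin": 0}, {"delta_pos": [0, 0.009, 0], "spin": 0}, {"delta_pos": [0, 0.008, 0], "spin": 0}, {"delta_pos": [0, 0.006, 0], "spin": 0}, {"delta_pos": [0, 0.004, 0], "spin": 0}, {"delta_pos": [0, 0.004, 0], "spin": 0}, {"delta_pos": [0, 0.003, 0], "spin": 0}])

```text
t: 26.55
tcp_pos: [0.5831, -0.1462, 0.057]
orientation: [[-0.005, 0.998, -0.056], [1.0, 0.005, 0.007], [0.007, -0.056, -0.998]]
force: [-15.2, -0.4, 12.0]
gripper_width: 0.357
```

>>> step_arm(motion=[{"delta_pos": [0, -0.009, 0], "spin": 0}, {"delta_pos": [0, -0.009, 0], "spin": 0}, {"delta_pos": [0, -0.01, 0], "spin": 0}, {"delta_pos": [0, -0.01, 0], "spin": 0}, {"delta_pos": [0, -0.01, 0], "spin": 0}, {"delta_pos": [0, -0.01, 0], "spin": 0}, {"delta_pos": [0, -0.01, 0], "spin": 0}, {"delta_pos": [0, -0.009, 0], "spin": 0}, {"delta_pos": [0, -0.006, 0], "spin": 0}, {"delta_pos": [0, -0.004, 0], "spin": 0}])

```text
t: 27.55
tcp_pos: [0.4951, -0.1476, 0.0631]
orientation: [[-0.004, 0.999, -0.043], [1.0, 0.005, 0.005], [0.005, -0.043, -0.999]]
force: [1.5, 0.2, -0.0]
gripper_width: 0.348
```

```bash
python3 -c "
from h import *
print(arm_angle())"
```

```text
[(np.float64(41.747252747252745), np.float64(-0.3199999999999985)), (np.float64(42.065934065934066), np.float64(-0.35999999999999854)), (np.float64(42.13186813186813), np.float64(-0.3399999999999985))]
```

−0.34, as expected after three teeth. Last stroke, then back to the stop.

>>> step_arm(motion=[{"delta_pos": [0, 0.008, 0], "spin": 0}, {"delta_pos": [0, 0.009, 0], "spin": 0}, {"delta_pos": [0, 0.009, 0], "spin": 0}, {"delta_pos": [0, 0.009, 0], "spin": 0}, {"delta_pos": [0, 0.009, 0], "spin": 0}, {"delta_pos": [0, 0.009, 0], "spin": 0}, {"delta_pos": [0, 0.009, 0], "spin": 0}, {"delta_pos": [0, 0.008, 0], "spin": 0}, {"delta_pos": [0, 0.006, 0], "spin": 0}, {"delta_pos": [0, 0.004, 0], "spin": 0}, {"delta_pos": [0, 0.004, 0], "spin": 0}, {"delta_pos": [0, 0.003, 0], "spin": 0}])

```text
t: 28.8
tcp_pos: [0.5831, -0.1464, 0.0571]
orientation: [[-0.005, 0.998, -0.058], [1.0, 0.005, 0.005], [0.005, -0.058, -0.998]]
force: [-15.9, -0.8, 12.8]
gripper_width: 0.35
```

>>> step_arm(motion=[{"delta_pos": [0, -0.009, 0], "spin": 0}, {"delta_pos": [0, -0.009, 0], "spin": 0}, {"delta_pos": [0, -0.01, 0], "spin": 0}, {"delta_pos": [0, -0.01, 0], "spin": 0}, {"delta_pos": [0, -0.01, 0], "spin": 0}, {"delta_pos": [0, -0.01, 0], "spin": 0}, {"delta_pos": [0, -0.01, 0], "spin": 0}, {"delta_pos": [0, -0.009, 0], "spin": 0}, {"delta_pos": [0, -0.006, 0], "spin": 0}, {"delta_pos": [0, -0.004, 0], "spin": 0}, {"delta_pos": [0, -0.003, 0], "spin": 0}, {"delta_pos": [0, -0.003, 0], "spin": 0}])

```text
t: 30.0
tcp_pos: [0.4944, -0.148, 0.0643]
orientation: [[-0.005, 0.999, -0.032], [1.0, 0.005, 0.005], [0.005, -0.032, -0.999]]
force: [9.3, 1.2, -7.1]
gripper_width: 0.348
```

```bash
python3 -c "
from h import *
print(arm_angle(),r.get_state()['force'])"
```

```text
[(np.float64(39.91208791208791), np.float64(0.06000000000000183)), (np.float64(41.15384615384615), np.float64(0.04000000000000181)), (np.float64(42.57142857142857), np.float64(0.08000000000000185))] [ 7.55007423  0.37572636 -4.84446489]
```

The lever is on its back stop (9 N reaction) and the arm reads about 0.05. Opening and lifting clear.

>>> step_arm(motion=[{"delta_pos": [0, 0.003, 0], "spin": 0}, {"delta_pos": [0, 0, 0], "spin": 0}, {"delta_pos": [0, 0, 0], "spin": 0}, {"delta_pos": [0, 0, 0], "spin": 0}, {"delta_pos": [0, 0, 0], "spin": 0}], grip=0.065)

```text
t: 30.55
tcp_pos: [0.4963, -0.1483, 0.064]
orientation: [[-0.005, 0.999, -0.035], [1.0, 0.005, 0.004], [0.004, -0.035, -0.999]]
force: [0.0, -0.4, -0.2]
gripper_width: 0.76
```

>>> step_arm(motion=[{"delta_pos": [0, 0, -0.008], "spin": 0}, {"delta_pos": [0, 0, -0.01], "spin": 0}, {"delta_pos": [0, 0, -0.012], "spin": 0}, {"delta_pos": [0, 0, -0.015], "spin": 0}, {"delta_pos": [0, 0, -0.02], "spin": 0}, {"delta_pos": [0, 0, -0.02], "spin": 0}, {"delta_pos": [0, 0, -0.02], "spin": 0}, {"delta_pos": [0, 0, -0.01], "spin": 0}, {"delta_pos": [-0.01, -0.02, 0], "spin": 0}, {"delta_pos": [-0.01, -0.02, 0], "spin": 0}, {"delta_pos": [-0.01, -0.02, 0], "spin": 0}, {"delta_pos": [0, 0, 0], "spin": 0}])

```text
t: 31.75
tcp_pos: [0.4399, -0.1801, 0.1934]
orientation: [[-0.006, 1.0, -0.03], [1.0, 0.006, 0.001], [0.001, -0.03, -1.0]]
force: [1.2, 1.0, -0.3]
gripper_width: 0.766
```

```bash
python3 - <<'E'
from h import *
k=r.camera('top');a=cv2.resize(k['frame'][150:260,280:440,::-1],(780,536),interpolation=cv2.INTER_CUBIC)
cv2.imwrite('pics/t8.png',a); print(arm_angle(),r.get_state()['force'])
print('handle top px at v=0,.1',[(proj(k,[.5393+.15*np.sin(v-.275),-.0013-.15*np.cos(v-.275),.102])-[280,150])*4.875 for v in (0,.1)])
E
```

```text
[(np.float64(39.37362637362637), np.float64(0.06000000000000183)), (np.float64(40.83516483516483), np.float64(0.04000000000000181)), (np.float64(42.08791208791209), np.float64(0.08000000000000185))] [0.48878483 0.02476397 0.45673301]
handle top px at v=0,.1 [array([669.42473201, 295.07861578]), array([673.69845425, 270.83421673])]
```

View pics/t8.png

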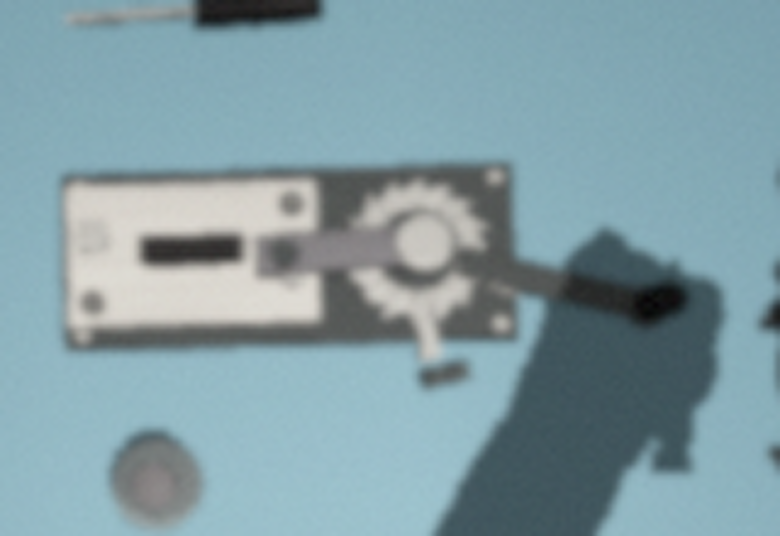

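The arm lies over the plate's near end, with its tip at (270,257). The handle top is at (672,296), which matches v≈0. The plate is seated with both pins showing. Handing in.

```bash
python3 -c "
from rig import r
print(r.finish_job())"
```

```text
the job is handed in; nothing more can be done
None
```

I seated the plate on both pins, let it go, and brought the clamp arm over its near end with four full lever strokes. The lever is back against its stop, and I handed the job in at about 32 s of the 70 s allowed. No verdict was reported.

- **Plate:** On lowering, an 18 N reaction came at TCP height 0.0513 m, against about 0.0517 expected. Both pins then showed in the plate's holes in the wrist and top views.
- **Clamp arm:** The top camera read about −1.14, −0.75, −0.34 and +0.05 rad after the four strokes, one tooth each. The final view shows it in line with the plate.
- **Lever:** The back stop pushed back with about 9 N. In the last picture the handle top matches the position predicted for an angle of about 0.
- **Bystanders:** The bottle looked undisturbed in the last picture. The screwdriver was only partly in that crop and also looked unmoved. I did not check the carton or tin at the end. I planned the paths to stay clear of both.
- **Robot:** The gripper was lifted clear and the force reading was near zero.

One thing disagreed with what I commanded: the tool's tilt drifted by up to 0.06 rad during moves, most of it when pushing the lever against its stop. It was under 0.005 rad while the plate was being seated.

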